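Free the pawl and let the stand down

TASK

The pitch block stands on a raised lifting stand whose ratchet pawl holds it up. Take the release rod, put its end under the pawl's long tongue and flick the pawl up clear of the ratchet wheel so that it stays up and the platform sinks all the way down with the pitch block still standing on it. Then lay the release rod flat on the desk, clear of the stand; do not touch the stand with the gripper or the arm.

Things in the scene. Friction and masses are not known exactly. Their poses are not given: they have to be found in the camera images.
- release_rod: Rod lying on the desk beside a flat file and a pin vise (order changes). Wooden handle 75 mm long, 18 wide, 22 high; from one end a plain round steel shaft 8 mm thick, 110 mm long. 60 g. Origin: centre of the handle's underside, z up. Shaft points along -y, axis 11 mm above the underside, end at y = -147.5 mm. Centre of mass 14 mm from the origin towards the shaft; grip there across x.
- stand: Lifting stand, fixed. Origin on the desk; -x is its front, roughly towards the robot, +y left, z up. In mm: grey base x -45..85, y -100..100, 12 high; ratchet wheel at the front, x -31..-21, radius 36 about y 20, z 62; upright plate behind it x -14..-8, y -65..50, to z 116. Pawl over the wheel turns about a pin along x at y -34, z 104. Base and stand do not move.
- tongue (a point): Underside of the free end of the pawl's steel tongue, mid-width; with the pawl down at x -28, y 105, z 109 mm of the stand, axes as the stand's. Tongue is 24 mm wide (x), 6 thick, and juts out to the left (+y) from the wheel's edge at y 56; its underside there is at z 104. Below it only the base plate, so it is open from the left and from the front.
- pawl (a joint): Angle of the pawl, rad: 0 = nose down in the wheel's teeth, grows as the tongue is lifted, stop at 0.95. The nose is clear of all teeth above about 0.12. Lifting takes about 1 N at the tongue; the pivot is stiff, so the pawl stays at the angle where it is left.
- carriage (a joint): How far the platform has sunk, m: 0 = raised (held by the pawl), 0.045 = all the way down. With the pawl clear it sinks by itself, damped, in about 1 s; if the pawl drops back it catches again. Platform 84 x 80 mm behind the upright plate, centre at x 36, y -22 mm of the stand, top at z 160 mm raised, 115 mm down.
- pitch_block: The load: a round wooden block topped with a dome of black pitch, 52 mm across, 36 mm high, standing loose inside the platform's round rim (60 mm inside, 6 mm high). Origin: centre of its underside; z up.
Things that resemble listed ones, but are neither listed nor needed, are in the scene too. Leave any green or turquoise look-alike of the pitch_block alone.

How it is judged (in metres and radians):
On the way, in this order (a step that is already met when the one before it is completed fails the run):
1. the release rod lifts the pawl (value of joint pawl above 0.08 rad and contact force between release_rod and stand above 0.1 N), for 0.04 s.
2. the platform has sunk all the way (value of joint carriage above 0.041 m), for 0.2 s.
At the end, for the whole second after the job is handed in: The pawl stays lifted clear of the wheel (above 0.12 rad), the platform is down (sunk more than 41 mm of 45), the pitch block stands upright (within 10 degrees) and at rest on the lowered platform, and the release rod lies flat (within 7 degrees) and still on the desk, not touching the stand (value of joint pawl above 0.12 rad and value of joint carriage above 0.041 m and angle between pitch_block's own z axis and vertical below 0.17 rad and height (world z) of pitch_block between 0.107 and 0.122 m and linear speed of each of pitch_block, release_rod below 0.02 m/s and height (world z) of release_rod between -0.01 and 0.025 m and angle between release_rod's own y axis and vertical between 1.45 and 1.69 rad and contact force between release_rod and stand below 0.05 N).
It fails at once if the gripper or arm touches the stand (contact force between any of the fingers, the arm and stand above 1 N).
It fails at once if the pitch block is tipped (angle between pitch_block's own z axis and vertical above 0.5 rad).
It also fails if it takes over 48 s, if anything falls off the work surface, if the arm or the gripper's body presses on something with over 40 N, if the wrist force passes 120 N, or if a joint passes its speed limit or range.

ROBOT

A 6-joint arm with a two-finger parallel gripper is mounted at the origin on a cart in front of the work surface, level with it; the furniture and walls round the work are solid. World frame = base frame: x ahead of the robot, y to its left, z up, the work surface at z = 0. Lengths are in mm, angles in degrees, forces in N, time in s.
With the tool pointing down it reaches from about 350 to 850 mm from the base axis. Payload 8.1 kg.
Tool frame: the origin (TCP) lies at the very end of the fingers, on their centre line; the grasp point (between the pads) lies 19 mm behind it (pinch_z is the z of the grasp point in the tool frame, in mm); z points along the fingers, y is the direction in which the jaws open and shut (so a half turn about z gives the same grasp; the last joint's range is limited). The gripper opens to 85 mm and grips with 20 to 120 N. Pads are 22 mm wide; open, the fingers measure 114 mm over their backs; the gripper's body (76 mm by 85 mm) begins 54 mm behind the grasp point. The pads swing forward as they close: fully open they stand 13 mm farther back than shut.
Start: joints at [63.747, 7.471, 85.268, -0, 87.261, -4.893], TCP at [218.514, 558.8, 231.292] pointing down, gripper open.
Joint ranges: [-169.43, 169.43], [-51.17, 129.36], [1.28, 143.12], [-76.62, 256.62], [0, 156.53], [-152.29, 152.29]. Speed limits (degrees/s): [136.94, 136.94, 159.86, 180, 180, 180].

INTERFACE

Orientations are given as [roll, pitch, yaw] about the fixed x, y, z axes, in that order (R = Rz(yaw) Ry(pitch) Rx(roll)).
In Python, from bench import * gives the robot as it stands.
- The arm moves only by the shell command python3 -m creep 'ROWS' [FORCE]. ROWS is a JSON object of lists of equal length, an entry for each row: "translation": the shift along the tool's x, y, z in mm, a list of three; "rotation": the turn, a rotation vector about the tool's x, y, z in rad, a list of three; "claw": the finger opening in mm, from 0 to 85.4. In form: {"translation": [[dx, dy, dz], ...], "rotation": [[ax, ay, az], ...], "claw": [claw, ...]}. A call has 1 to 10 rows; each row shifts and turns the commanded pose from where the row before left it, along the tool's axes as they then stand; what a row does not reach is not made up. A row lasts 1/10 s, in which the tool goes at most 50 mm and 8.59 degrees, less where a joint would pass 70% of its speed; a pose out of reach is approached as far as the arm can. A call is refused whole if a number of a shift passes 50 or a number of a turn 0.15, either way. A call with a gripper value outside its range is refused whole. The fingers move at their own pace and stop on an object; FORCE is the grip in N (left out, the last holds). Time passes only in rows, so rows that do not move let the fingers close. It gives the time, the measured TCP pose, the force and the opening at its end, in the units of the state.
- sense(): the state, without advancing time (a new reading comes with each control period).
- snapshot(name): name is "side" or "top" or "wrist"; returns a dict with "frame" (480x640x3 uint8, red, green, blue), "intrinsics" (3x3 intrinsics, pixels), "extrinsics" (4x4, takes a point from camera to world coordinates). Camera axes: x right, y up, looking along -z (the intrinsics and any distortion apply to the point x, -y, -z); pixel columns grow to the right and rows downward; lengths in mm; the calibration is good to about 2 mm. A picture is of the moment at which its call begins. There is no depth.
- hand_in(): hands the job in, once; it reports no verdict.
The state is a dict: "time": time; "joint_pos": joint angles; "qd": joint speeds; "joint_efforts": joint torques, N m; "tool_pos": TCP position; "tcp_rot": TCP orientation; "ft_force": force on the tool from outside, world axes, zero at the start; "wrist_torque": the same for the moment, N m; "finger_gap": finger opening in mm.
Only numpy, scipy, OpenCV 4.12 (cv2) and the standard library are available. Lean on these libraries where they do the work, as an engineer would, in place of code of your own. Each camera call takes 0.05 s, during which the arm holds its last target.

## Working session

There is one attempt and no reset: what is moved stays moved. The work goes in short steps, Python scripts to look and compute and a shell command to move; the robot and the scene stay as the last step left them, time stands still between calls to the robot, and variables do not carry over. Pictures are saved under pics/ and viewed, and the job is handed in when it is done.

```bash
ls; mkdir -p pics; python3 - <<'E'
from bench import *
import cv2,numpy as np
s=sense();print(s)
for n in("side","top","wrist"):
    d=snapshot(n);cv2.imwrite(f"pics/{n}0.png",d["frame"][:,:,::-1]);print(n,np.round(d["intrinsics"],1).tolist(),np.round(d["extrinsics"],3).tolist(),[k for k in d])
E
```

```text
pics
{'time': 0.0, 'joint_pos': array([ 6.37460581e+01,  7.51708998e+00,  8.53300101e+01,  3.47779961e-04,
        8.72595252e+01, -4.89100454e+00]), 'qd': array([ 0.13897543, -0.00702677,  0.00165033,  0.00255337, -0.05833776,
        0.01266378]), 'joint_efforts': array([ 5.64961065e-04, -5.69388270e+01, -5.00559676e+01, -1.21828930e-04,
        1.45654759e-02,  3.17955266e-05]), 'tool_pos': array([218.27995253, 558.30154773, 230.21674666]), 'tcp_rot': array([-1.79893793e+02, -9.43700469e-03,  1.58637037e+02]), 'ft_force': array([-1.08079407,  0.24384525,  1.50320124]), 'wrist_torque': array([ 0.01137089, -0.0309643 ,  0.01975277]), 'finger_gap': 85.44640293722641}
side [[473.1, 0.0, 320.3], [0.0, 473.1, 237.0], [0.0, 0.0, 1.0]] [[-0.06, -0.848, 0.526, 1038.376], [0.998, -0.057, 0.021, -108.417], [0.012, 0.526, 0.85, 826.801], [0.0, 0.0, 0.0, 1.0]] ['frame', 'intrinsics', 'extrinsics']
top [[449.6, 0.0, 318.7], [0.0, 449.6, 233.9], [0.0, 0.0, 1.0]] [[-0.012, 0.989, -0.15, 481.826], [-0.999, -0.016, -0.028, -146.856], [-0.03, 0.149, 0.988, 974.158], [0.0, 0.0, 0.0, 1.0]] ['frame', 'intrinsics', 'extrinsics']
wrist [[360.5, 0.0, 311.2], [0.0, 360.5, 241.6], [0.0, 0.0, 1.0]] [[0.364, -0.886, -0.287, 145.126], [0.931, 0.346, 0.114, 588.786], [-0.001, -0.309, 0.951, 373.093], [0.0, 0.0, 0.0, 1.0]] ['frame', 'intrinsics', 'extrinsics']
```

View pics/side0.png

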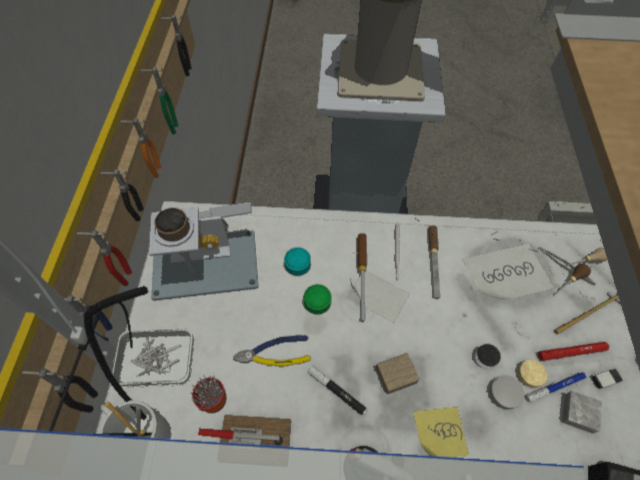

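View pics/top0.png

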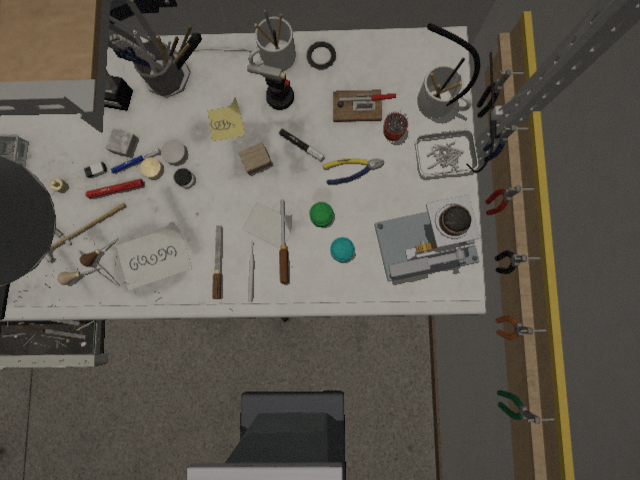

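View pics/wrist0.png

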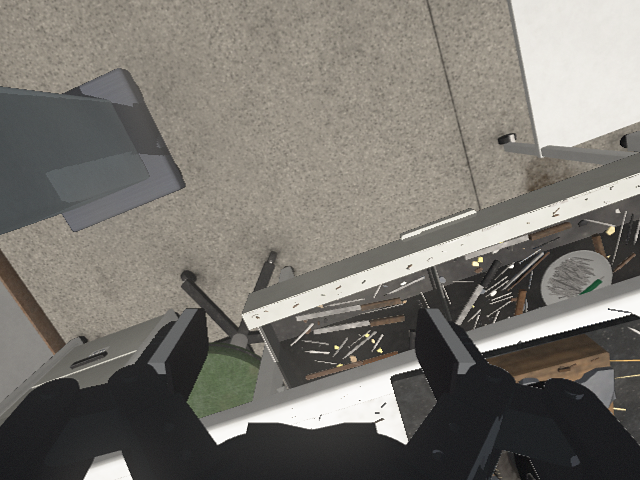

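```bash
python3 - <<'E'
import cv2,numpy as np
t=cv2.imread("pics/top0.png");s=cv2.imread("pics/side0.png")
a=cv2.resize(t[190:310,195:315],None,fx=5,fy=5,interpolation=cv2.INTER_CUBIC);cv2.imwrite("pics/c1.png",a)
b=cv2.resize(t[180:300,360:500],None,fx=5,fy=5,interpolation=cv2.INTER_CUBIC);cv2.imwrite("pics/c2.png",b)
c=cv2.resize(s[190:330,130:290],None,fx=4,fy=4,interpolation=cv2.INTER_CUBIC);
d=cv2.resize(s[210:330,340:450],None,fx=4.6,fy=4.6,interpolation=cv2.INTER_CUBIC);cv2.imwrite("pics/c3.png",c);cv2.imwrite("pics/c4.png",d)
E
```

```text
(no output)
```

View pics/c1.png

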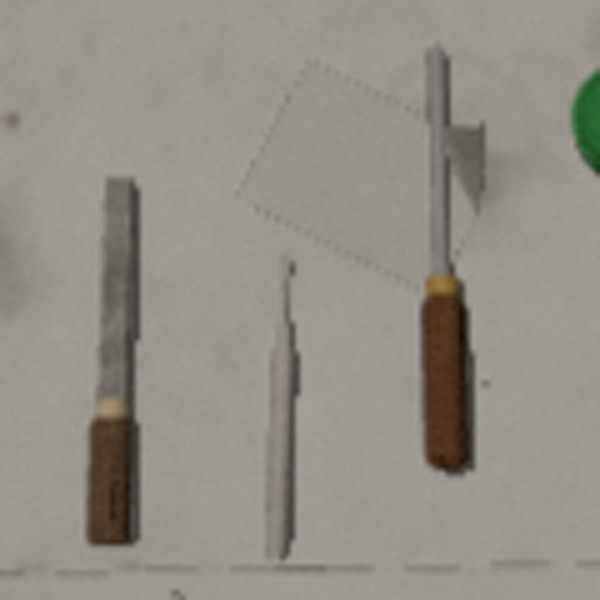

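View pics/c2.png

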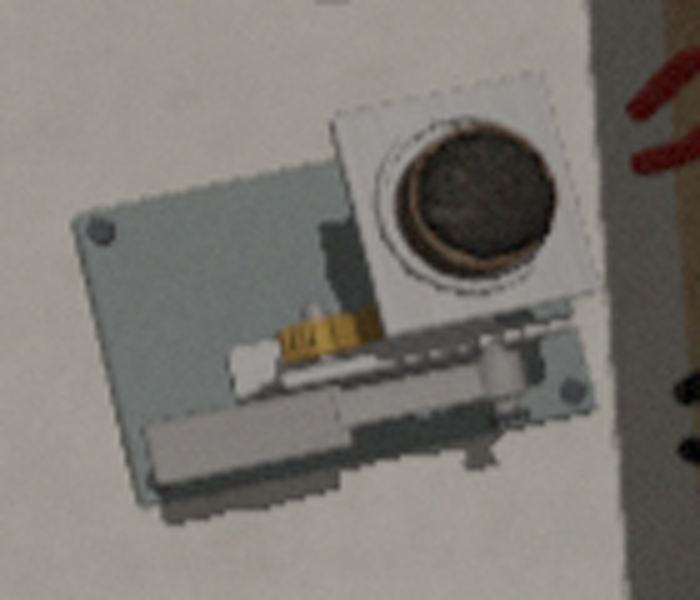

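View pics/c3.png

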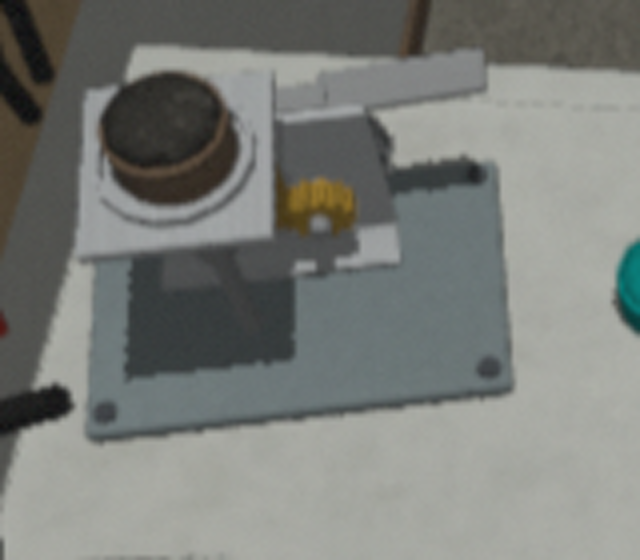

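View pics/c4.png

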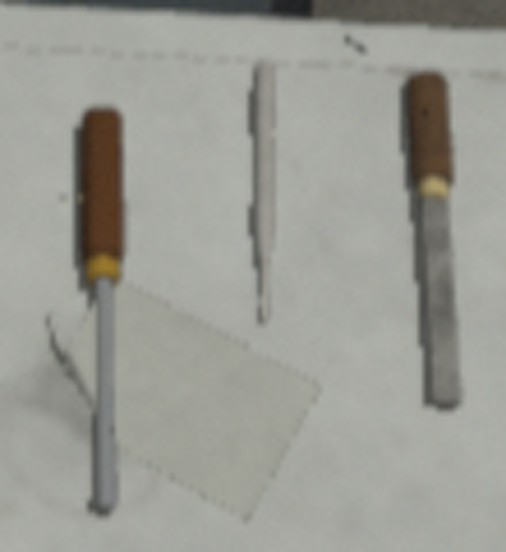

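Candidates in the top view: a flat file at (217,262) with a wide flat blade, a pin vise at (251,270) that is all steel, and a rod at (284,242) with a thin round shaft and a brown handle. The rod fits the release_rod description, and the crops confirm it. The stand is at (425,250), with its tongue end at about (390,272).

```bash
cat > h.py <<'E'
from bench import *
import cv2,numpy as np
def cam(n):
    d=snapshot(n);return d
def ray(d,p):
    K,E=d["intrinsics"],d["extrinsics"]
    v=np.linalg.inv(K)@[p[0],p[1],1];v=np.array([v[0],-v[1],-v[2]])
    v=E[:3,:3]@v;return E[:3,3],v/np.linalg.norm(v)
def onz(d,p,z):
    o,v=ray(d,p);return o+v*(z-o[2])/v[2]
def tri(rs):
    A=np.zeros((3,3));b=np.zeros(3)
    for o,v in rs:
        P=np.eye(3)-np.outer(v,v);A+=P;b+=P@o
    x=np.linalg.solve(A,b);r=[np.linalg.norm((np.eye(3)-np.outer(v,v))@(x-o)) for o,v in rs]
    return x,r
def proj(d,X):
    E=d["extrinsics"];c=E[:3,:3].T@(np.array(X)-E[:3,3]);q=d["intrinsics"]@[c[0],-c[1],-c[2]];return q[:2]/q[2]
E
python3 - <<'E'
from h import *
np.set_printoptions(precision=1,suppress=True)
t=cam("top");s=cam("side")
P={"tongue_far":((389,266),(251.5,212)),"tongue_front":((390.6,277.6),(251,203)),"screwL":((380.4,226.6),(252,282)),"blocktop":((456,219.5),(171,221))}
for k,(a,b) in P.items():print(k,*tri([ray(t,a),ray(s,b)]))
print("screw z12",onz(t,(380.4,226.6),12),onz(s,(252,282),12),onz(t,(474.6,258.4),12),onz(s,(156,293),12),onz(s,(250,233),12))
# rod masks
def brown(d,roi):
    f=d["frame"].astype(int);x0,y0,x1,y1=roi;g=f[y0:y1,x0:x1];hsv=cv2.cvtColor(g.astype(np.uint8),cv2.COLOR_RGB2HSV)
    m=((hsv[...,1]>110)&(hsv[...,0]<20)).astype(np.uint8)
    n,l,st,c=cv2.connectedComponentsWithStats(m);i=1+np.argmax(st[1:,4]);ys,xs=np.where(l==i)
    pts=np.c_[xs+x0,ys+y0].astype(float);r=cv2.minAreaRect(pts.astype(np.float32));return pts.mean(0),cv2.boxPoints(r),len(pts)
for n,d,roi in(("top",t,(270,230,300,300)),("side",s,(350,225,375,275))):print(n,*brown(d,roi))
# ends: rod handle butt, shaft tip
print("butt",tri([ray(t,(195+450/5,190+470/5)),ray(s,(340+102/4.6,210+107/4.6))]))
print("tip",tri([ray(t,(195+436/5,190+48/5)),ray(s,(340+104/4.6,210+510/4.6))]))
print("ferrule",tri([ray(t,(195+440/5,190+277/5)),ray(s,(340+104/4.6,210+280/4.6))]))
for q in[(285,284),(282.2,199.6),(283,245.4)]:print(onz(t,q,11))
for q in[(362.2,233.3),(362.6,320.9),(362.6,270.9)]:print(onz(s,q,11))
E
```

```text
tongue_far [ 548.3 -256.5  108.5] [np.float64(0.4924216291455441), np.float64(0.4924216291454511)]
tongue_front [ 526.3 -259.9  106. ] [np.float64(0.3206520916164751), np.float64(0.32065209161641534)]
screwL [ 641.8 -253.8    8. ] [np.float64(0.3471121354965695), np.float64(0.34711213549664216)]
blocktop [ 623.9 -369.6  180.2] [np.float64(0.191405417941631), np.float64(0.19140541794157306)]
screw z12 [ 641.2 -253.7   12. ] [ 643.8 -252.8   12. ] [ 569.3 -451.    12. ] [ 678.4 -429.3   12. ] [ 534.2 -271.8   12. ]
top [283.8 264.9] [[278.9 245.2]
 [286.8 244.9]
 [288.3 282.8]
 [280.4 283.1]] 275
side [361.5 250. ] [[358. 234.]
 [365. 234.]
 [365. 266.]
 [358. 266.]] 243
butt (array([520.4, -45.6,  13.3]), [np.float64(1.4664956640363398), np.float64(1.466495664036365)])
tip (array([706.3, -40.2,   5.7]), [np.float64(0.011265116117196942), np.float64(0.011265116117154719)])
ferrule (array([604. , -42. ,   8.5]), [np.float64(0.2560321743659866), np.float64(0.2560321743659854)])
[520.5 -46.8  11. ]
[705.1 -40.8  11. ]
[603.7 -42.5  11. ]
[518.9 -43.9  11. ]
[708.5 -40.7  11. ]
[605.4 -42.   11. ]
```

```bash
python3 -m creep '{"translation":[[0,0,0],[0,0,0],[0,0,0],[-24,-43.5,0],[-24,-43.5,0],[-24,-43.5,0],[-24,-43.5,0],[-24,-43.5,0],[-24,-43.5,0],[-24,-43.5,0]],"rotation":[[0,0,-0.134],[0,0,-0.134],[0,0,-0.134],[0,0,0],[0,0,0],[0,0,0],[0,0,0],[0,0,0],[0,0,0],[0,0,0]],"claw":[50,50,50,50,50,50,50,50,50,50]}' 60
```

```text
time: 1.25
tool_pos: [395.9, 257.6, 231.4]
tcp_rot: [180.0, 0.0, -178.3]
ft_force: [0.5, -0.5, 0.7]
finger_gap: 49.7
```

```bash
python3 -m creep '{"translation":[[-24,-43,0],[-24,-43,0],[-24,-43,0],[-24,-43,0],[-24,-43,5],[-20,-43,10],[-20,-43,10],[0,0,0]],"rotation":[[0,0,0],[0,0,0],[0,0,0],[0,0,0],[0,0,0],[0,0,0],[0,0,0],[0,0,0]],"claw":[50,50,50,50,50,50,50,50]}'
python3 - <<'E'
from h import *
print(sense()["tool_pos"],sense()["tcp_rot"])
d=cam("wrist");cv2.imwrite("pics/w1.png",d["frame"][:,:,::-1])
np.savez("w1.npz",**d)
E
```

```text
time: 2.05
tool_pos: [564.4, -42.0, 203.9]
tcp_rot: [-179.9, -0.2, -178.6]
ft_force: [-0.9, 0.7, -0.5]
finger_gap: 50.2
[564.44934489 -42.01924721 203.8659009 ] [-1.79924764e+02 -1.61888315e-01 -1.78616690e+02]
```

View pics/w1.png

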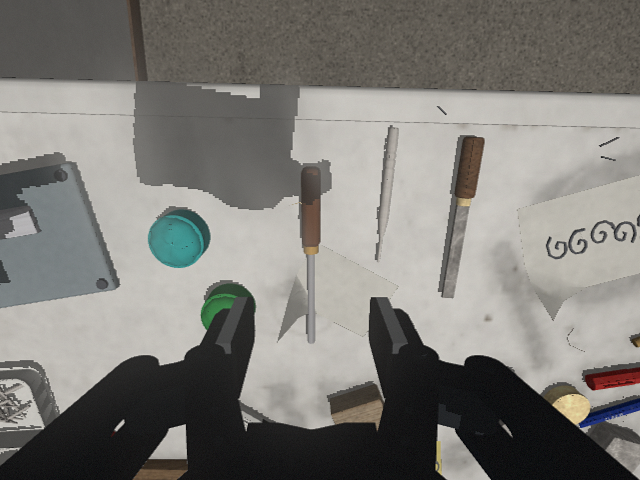

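```bash
python3 - <<'E'
from h import *
np.set_printoptions(precision=1,suppress=True)
d=dict(np.load("w1.npz"));t=cam("top");s=cam("side")
print(d["extrinsics"])
f=d["frame"];hsv=cv2.cvtColor(f,cv2.COLOR_RGB2HSV);m=np.zeros(f.shape[:2],np.uint8);m[155:262,295:335]=((hsv[...,1]>90)&(hsv[...,0]<22))[155:262,295:335]
ys,xs=np.where(m);print(xs.mean(),ys.min(),ys.max());
for r in (175,200,225,245):
    print(r,xs[ys==r].min(),xs[ys==r].max())
print("butt",onz(d,(311,167),11),"tip",onz(d,(311,342),11),"fer",onz(d,(311,254),11))
print("butt",tri([ray(t,(285,284)),ray(s,(362.2,233.3)),ray(d,(311,167))]))
print("tip",tri([ray(t,(282.2,199.6)),ray(s,(362.6,320.9)),ray(d,(311,342))]))
print("fer",tri([ray(t,(283,245.4)),ray(s,(362.6,270.9)),ray(d,(311,254))]))
E
```

```text
[[ -0.   -1.   -0.3 486.2]
 [  1.   -0.   -0.  -42.2]
 [ -0.   -0.3   1.  346.8]
 [  0.    0.    0.    1. ]]
312.2983293556086 199 254Traceback (most recent call last):
  File "<stdin>", line 8, in <module>
    return umr_minimum(a, axis, None, out, keepdims, initial, where)
ValueError: zero-size array to reduction operation minimum which has no identity
```

```bash
python3 - <<'E'
from h import *
np.set_printoptions(precision=1,suppress=True)
d=dict(np.load("w1.npz"));t=cam("top");s=cam("side")
print("butt",onz(d,(311,167),11),"tip",onz(d,(311,342),11),"fer",onz(d,(311,254),11))
print("butt",tri([ray(t,(285,284)),ray(s,(362.2,233.3)),ray(d,(311,167))]))
print("tip",tri([ray(t,(282.2,199.6)),ray(s,(362.6,320.9)),ray(d,(311,342))]))
print("fer",tri([ray(t,(283,245.4)),ray(s,(362.6,270.9)),ray(d,(311,254))]))
print("handle top",tri([ray(t,(284,264)),ray(d,(311.5,208))]))
E
```

```text
butt [522.3 -42.1  11. ] tip [707.6 -37.5  11. ] fer [607.1 -40.   11. ]
butt (array([521.1, -44.4,  13.8]), [np.float64(2.755270934747297), np.float64(0.458203885573897), np.float64(2.5358424563809563)])
tip (array([707.2, -39.5,   9.1]), [np.float64(1.9071696348268363), np.float64(1.1218994192070746), np.float64(2.384890126524753)])
fer (array([605.3, -41.5,  11.6]), [np.float64(1.9940463244889486), np.float64(0.5869541638291911), np.float64(2.1268153803954757)])
handle top (array([566.1, -41.2, -15.8]), [np.float64(0.8245789631195094), np.float64(0.8245789631193673)])
```

```bash
python3 -m creep '{"translation":[[-7.6,0,30],[0,0,45],[0,0,45],[0,0,40],[0,0,20],[0,0,12],[0,0,5],[0,0,0]],"rotation":[[0,0,0],[0,0,0],[0,0,0],[0,0,0],[0,0,0],[0,0,0],[0,0,0],[0,0,0]],"claw":[50,50,50,50,50,50,50,50]}'
python3 - <<'E'
from h import *
d=cam("wrist");cv2.imwrite("pics/w2.png",d["frame"][:,:,::-1])
E
```

```text
time: 3.1
tool_pos: [572.2, -36.1, 10.0]
tcp_rot: [-180.0, 0.1, -178.3]
ft_force: [0.2, -0.3, 0.0]
finger_gap: 50.0
```

View pics/w2.png

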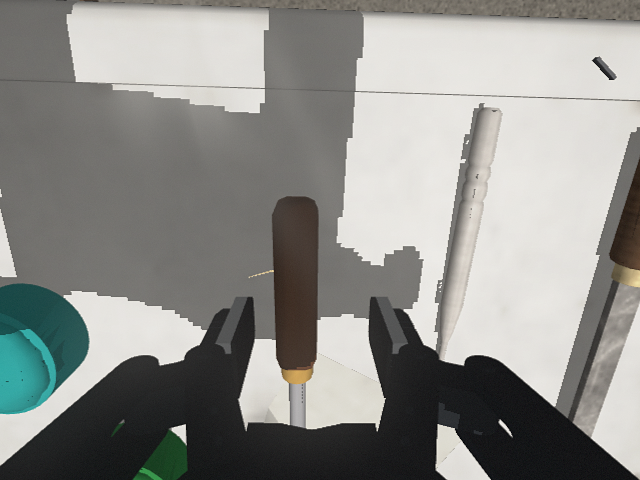

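The picture shows the handle at column 296 and the finger centre at 311, so the tool sits about 6 mm too far to +y. I'll correct that, lower the tool and close.

```bash
python3 -m creep '{"translation":[[0,-6.2,0],[0,0,6],[0,0,0],[0,0,0],[0,0,0],[0,0,0],[0,0,0],[0,0,0],[0,0,0]],"rotation":[[0,0,0],[0,0,0],[0,0,0],[0,0,0],[0,0,0],[0,0,0],[0,0,0],[0,0,0],[0,0,0]],"claw":[50,50,50,10,5,5,5,5,5]}' 60
python3 - <<'E'
from h import *
d=cam("wrist");cv2.imwrite("pics/w3.png",d["frame"][:,:,::-1])
E
```

```text
time: 4.05
tool_pos: [572.1, -42.9, 3.6]
tcp_rot: [-180.0, 0.0, -178.3]
ft_force: [0.0, 0.8, 2.0]
finger_gap: 16.8
```

View pics/w3.png

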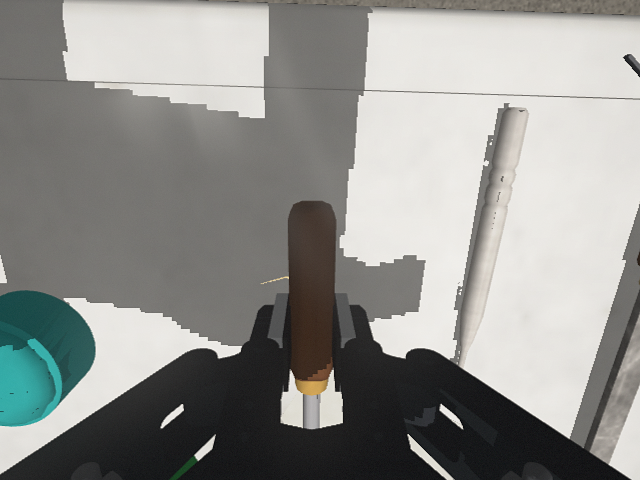

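```bash
python3 -m creep '{"translation":[[0,0,-20],[0,0,-40],[30,0,-36],[45,-20,0],[35,-35,0],[35,-35,0],[35,-35,0],[10,-48,0],[0,-48,0],[0,-44,0]],"rotation":[[0,0,0],[0,0,0],[0,0,0],[0,0,0],[0,0,0],[0,0,0],[0,0,0],[0,0,0],[0,0,0],[0,0,0]],"claw":[5,5,5,5,5,5,5,5,5,5]}'
python3 -m creep '{"translation":[[0,0,0],[0,0,0],[0,0,0]],"rotation":[[0,0,-0.087],[0,0,-0.087],[0,0,0]],"claw":[5,5,5]}'
python3 - <<'E'
from h import *
for n in("side","top","wrist"):
    d=cam(n);cv2.imwrite(f"pics/{n}4.png",d["frame"][:,:,::-1]);np.savez(f"{n}4.npz",**d)
t=cv2.imread("pics/top4.png")[170:310,290:490];cv2.imwrite("pics/t4c.png",cv2.resize(t,None,fx=4,fy=4,interpolation=cv2.INTER_CUBIC))
t=cv2.imread("pics/side4.png")[160:300,140:330];cv2.imwrite("pics/s4c.png",cv2.resize(t,None,fx=4,fy=4,interpolation=cv2.INTER_CUBIC))
E
```

```text
time: 5.1
tool_pos: [388.8, -315.3, 99.3]
tcp_rot: [-180.0, 0.0, -178.4]
ft_force: [1.7, 0.3, 0.1]
finger_gap: 16.9
time: 5.4
tool_pos: [389.1, -313.3, 98.6]
tcp_rot: [179.9, -0.0, -168.3]
ft_force: [0.0, -0.4, -0.8]
finger_gap: 16.7
```

View pics/t4c.png

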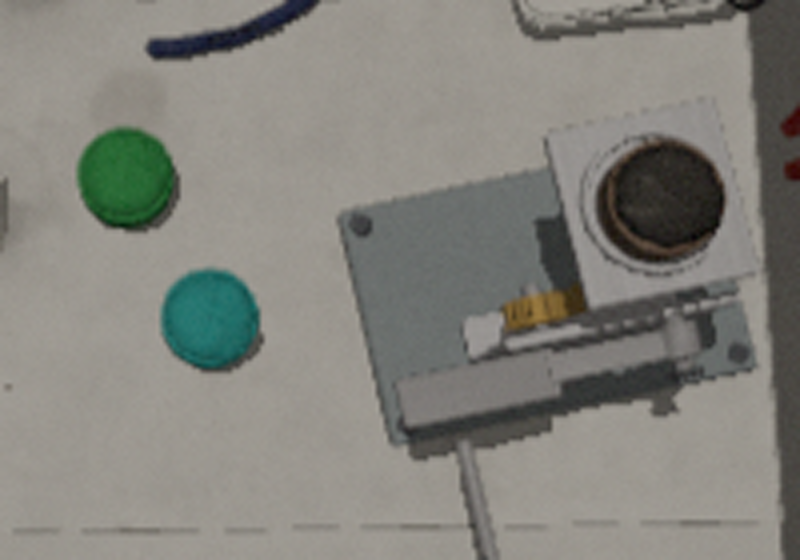

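View pics/s4c.png

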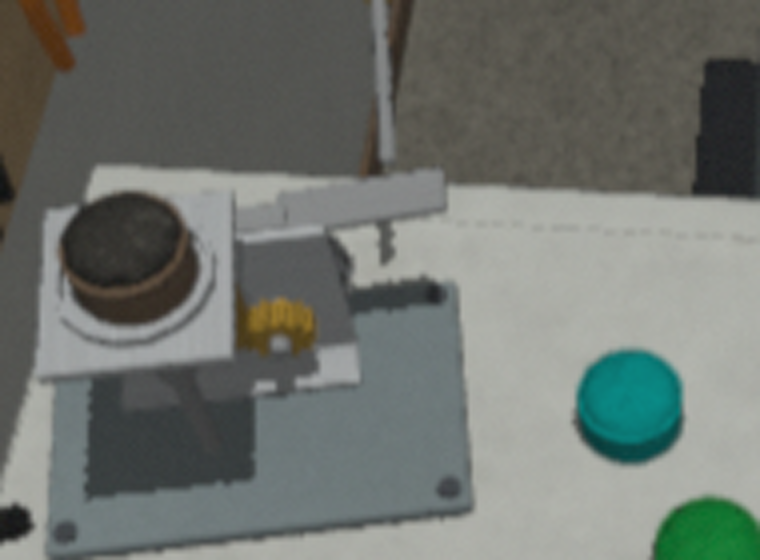

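View pics/wrist4.png

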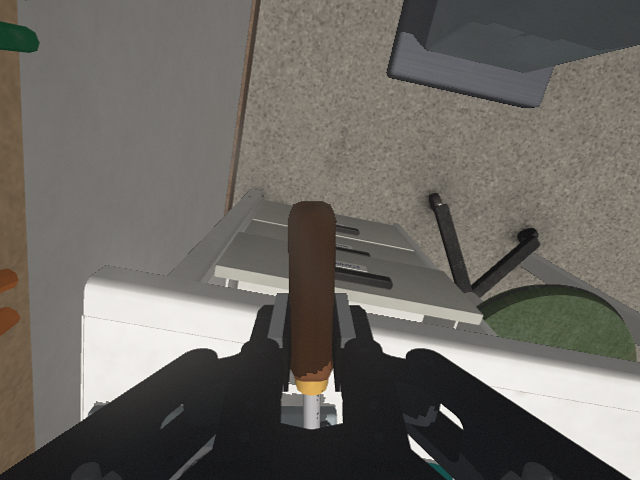

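```bash
python3 - <<'E'
from h import *
np.set_printoptions(precision=1,suppress=True)
t=dict(np.load("top4.npz"));s=dict(np.load("side4.npz"))
tc=lambda u,v:ray(t,(290+u/4,170+v/4));sc=lambda u,v:ray(s,(140+u/4,160+v/4))
print("tip",tri([tc(465,442),sc(390,160)]))
print("tongue end far top",tri([tc(398,380),sc(445,210)]))
print("tongue end front top",tri([tc(405,428),sc(444,172)]))
print("rod mid",tri([tc(490,550),sc(380,30)]))
E
```

```text
tip (array([ 520.2, -288. ,  104.8]), [np.float64(1.3098929789838696), np.float64(1.3098929789839018)])
tongue end far top (array([ 550.1, -257. ,  109.5]), [np.float64(0.8838490438991331), np.float64(0.8838490438991864)])
tongue end front top (array([ 527.3, -260.3,  107.4]), [np.float64(0.36850219960421654), np.float64(0.3685021996041087)])
rod mid (array([ 469.8, -293.9,  138.3]), [np.float64(0.6454664888349128), np.float64(0.6454664888350008)])
```

```bash
python3 -m creep '{"translation":[[0,0,12],[0,0,12],[0,0,0],[-15,0,0],[-20,0,0],[-15,0,0],[0,0,0],[0,0,0]],"rotation":[[0,0,0],[0,0,0],[0,0,0],[0,0,0],[0,0,0],[0,0,0],[0,0,0],[0,0,0]],"claw":[5,5,5,5,5,5,5,5]}'
python3 - <<'E'
from h import *
for n in("side","top"):
    d=cam(n);cv2.imwrite(f"pics/{n}5.png",d["frame"][:,:,::-1])
t=cv2.imread("pics/top5.png")[180:320,350:490];s=cv2.imread("pics/side5.png")[160:300,140:280]
cv2.imwrite("pics/c5.png",cv2.resize(np.hstack([t,s]),(800,400),interpolation=cv2.INTER_CUBIC))
E
```

```text
time: 6.35
tool_pos: [439.0, -302.9, 75.3]
tcp_rot: [180.0, -0.0, -168.3]
ft_force: [-1.2, -0.7, -1.3]
finger_gap: 16.4
```

View pics/c5.png

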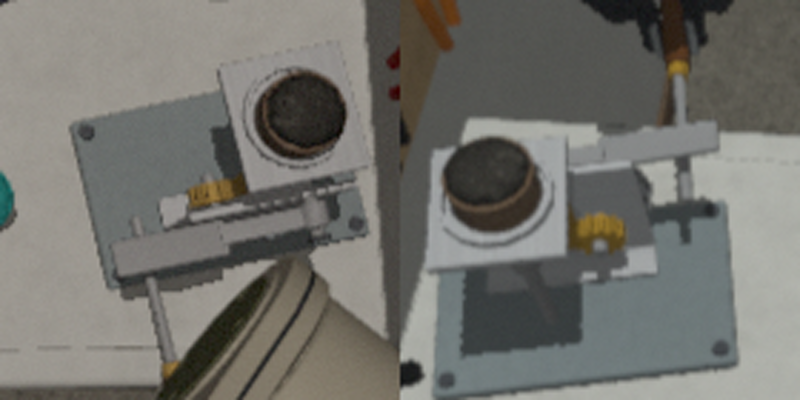

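The picture shows the shaft under the tongue and sticking out behind it, clear of the wheel. I'll lift now.

```bash
python3 -m creep '{"translation":[[0,0,-10],[0,0,-10],[0,0,-10],[0,0,-10],[0,0,-10],[0,0,-10],[0,0,-10],[0,0,-8],[0,0,0],[0,0,0]],"rotation":[[0,0,0],[0,0,0],[0,0,0],[0,0,0],[0,0,0],[0,0,0],[0,0,0],[0,0,0],[0,0,0],[0,0,0]],"claw":[5,5,5,5,5,5,5,5,5,5]}'
python3 -m creep '{"translation":[[0,0,0],[0,0,0],[0,0,0],[0,0,0],[0,0,0],[0,0,0],[0,0,0],[0,0,0],[0,0,0],[0,0,0]],"rotation":[[0,0,0],[0,0,0],[0,0,0],[0,0,0],[0,0,0],[0,0,0],[0,0,0],[0,0,0],[0,0,0],[0,0,0]],"claw":[5,5,5,5,5,5,5,5,5,5]}'
python3 - <<'E'
from h import *
for n in("side","top"):
    d=cam(n);cv2.imwrite(f"pics/{n}6.png",d["frame"][:,:,::-1])
t=cv2.imread("pics/top6.png")[180:320,350:490];s=cv2.imread("pics/side6.png")[160:300,140:280]
cv2.imwrite("pics/c6.png",cv2.resize(np.hstack([t,s]),(800,400),interpolation=cv2.INTER_CUBIC))
E
```

```text
time: 7.45
tool_pos: [438.7, -303.2, 153.4]
tcp_rot: [-180.0, 0.0, -168.4]
ft_force: [0.0, 0.1, -1.7]
finger_gap: 16.5
time: 8.45
tool_pos: [438.6, -303.2, 153.3]
tcp_rot: [-180.0, 0.0, -168.4]
ft_force: [0.4, 0.6, -1.0]
finger_gap: 16.7
```

View pics/c6.png

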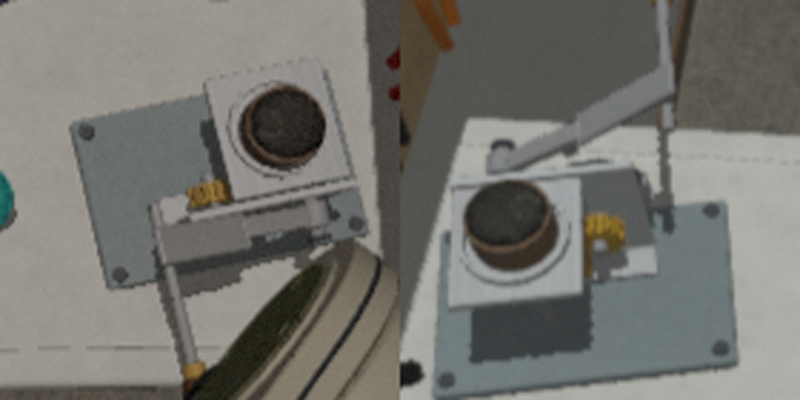

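The pawl is up about 0.5 rad and the platform is down with the block upright on it. Next I'll lower a little, withdraw along the shaft and turn back.

```bash
python3 -m creep '{"translation":[[0,0,5],[0,0,7],[10,0,0],[25,0,0],[35,0,0],[25,0,0],[0,0,0],[0,0,0],[0,0,0]],"rotation":[[0,0,0],[0,0,0],[0,0,0],[0,0,0],[0,0,0],[0,0,0],[0,0,0.087],[0,0,0.087],[0,0,0]],"claw":[5,5,5,5,5,5,5,5,5]}'
python3 - <<'E'
from h import *
for n in("side","top"):
    d=cam(n);cv2.imwrite(f"pics/{n}7.png",d["frame"][:,:,::-1])
t=cv2.imread("pics/top7.png")[180:320,350:490];s=cv2.imread("pics/side7.png")[160:300,140:280]
cv2.imwrite("pics/c7.png",cv2.resize(np.hstack([t,s]),(800,400),interpolation=cv2.INTER_CUBIC))
E
```

```text
time: 9.45
tool_pos: [344.7, -322.4, 141.1]
tcp_rot: [180.0, -0.0, -178.4]
ft_force: [-0.3, -0.4, -0.4]
finger_gap: 16.5
```

View pics/c7.png

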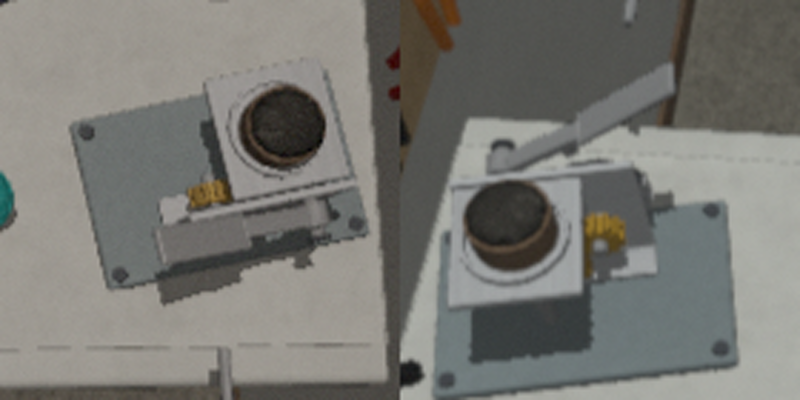

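```bash
python3 -m creep '{"translation":[[0,40,0],[0,48,0],[-10,45,0],[-20,42,0],[-20,42,0],[-20,42,0],[-40,14,0],[-45,0,0],[-45,0,0],[-35,0,0]],"rotation":[[0,0,0],[0,0,0],[0,0,0],[0,0,0],[0,0,0],[0,0,0],[0,0,0],[0,0,0],[0,0,0],[0,0,0]],"claw":[5,5,5,5,5,5,5,5,5,5]}'
python3 -m creep '{"translation":[[0,0,20],[0,0,35],[0,0,20],[0,0,0]],"rotation":[[0,0,0],[0,0,0],[0,0,0],[0,0,0]],"claw":[5,5,5,5]}'
python3 - <<'E'
from h import *
np.set_printoptions(precision=1,suppress=True)
for n in("side","top"):
    d=cam(n);cv2.imwrite(f"pics/{n}8.png",d["frame"][:,:,::-1])
t=cv2.imread("pics/top8.png")[170:310,220:360];s=cv2.imread("pics/side8.png")[190:330,300:440]
cv2.imwrite("pics/c8.png",cv2.resize(np.hstack([t,s]),(800,400),interpolation=cv2.INTER_CUBIC))
E
```

```text
time: 10.55
tool_pos: [574.7, -41.8, 140.9]
tcp_rot: [-180.0, 0.0, -178.1]
ft_force: [-0.2, 0.2, -0.4]
finger_gap: 16.7
time: 10.95
tool_pos: [569.2, -41.9, 62.0]
tcp_rot: [179.9, -0.4, -178.2]
ft_force: [-0.4, 0.5, -2.0]
finger_gap: 16.8
```

View pics/c8.png

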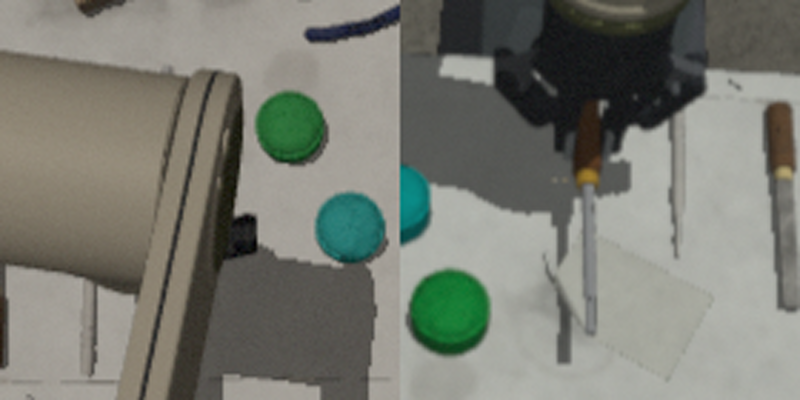

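```bash
python3 -m creep '{"translation":[[0,0,25],[0,0,20],[0,0,8],[0,0,0],[0,0,0]],"rotation":[[0,0,0],[0,0,0],[0,0,0],[0,0,0],[0,0,0]],"claw":[5,5,5,5,5]}'
```

```text
time: 11.55
tool_pos: [573.7, -42.8, 15.0]
tcp_rot: [-180.0, 0.1, -178.3]
ft_force: [0.6, 0.8, -1.1]
finger_gap: 16.6
```

```bash
python3 -m creep '{"translation":[[0,0,5],[0,0,3],[0,0,2],[0,0,0],[0,0,0]],"rotation":[[0,0,0],[0,0,0],[0,0,0],[0,0,0],[0,0,0]],"claw":[5,5,5,5,5]}'
python3 -m creep '{"translation":[[0,0,0.7],[0,0,0],[0,0,0]],"rotation":[[0,0,0],[0,0,0],[0,0,0]],"claw":[5,5,5]}'
python3 - <<'E'
from h import *
d=cam("side");s=d["frame"][190:330,300:440,::-1];cv2.imwrite("pics/c9.png",cv2.resize(s,(560,560),interpolation=cv2.INTER_CUBIC))
E
```

```text
time: 12.05
tool_pos: [572.7, -42.6, 3.6]
tcp_rot: [-180.0, 0.0, -178.3]
ft_force: [-1.2, -0.5, 2.6]
finger_gap: 16.5
time: 12.35
tool_pos: [572.7, -42.6, 3.6]
tcp_rot: [-180.0, 0.0, -178.3]
ft_force: [-4.7, 0.8, 10.2]
finger_gap: 16.9
```

View pics/c9.png

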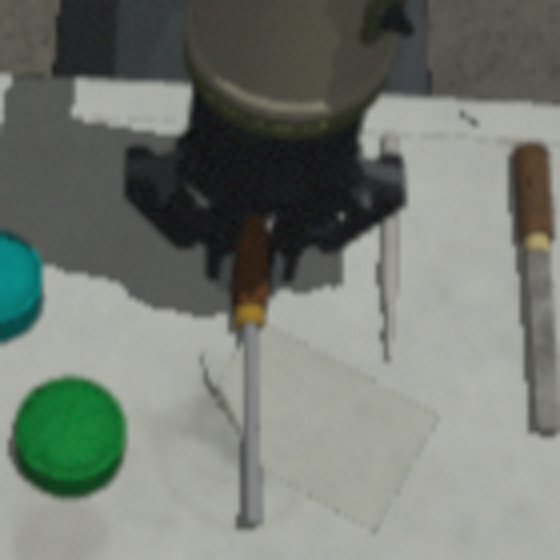

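The rod is on the desk: the wrist reads 10 N upward. I'll open to about 45 mm and rise.

```bash
python3 -m creep '{"translation":[[0,0,0],[0,0,0],[0,0,0],[0,0,0],[0,0,0],[0,0,-10],[0,0,-30],[0,0,-45],[0,0,-45]],"rotation":[[0,0,0],[0,0,0],[0,0,0],[0,0,0],[0,0,0],[0,0,0],[0,0,0],[0,0,0],[0,0,0]],"claw":[30,45,45,45,45,45,45,45,45]}'
python3 -m creep '{"translation":[[30,0,-20],[45,0,0],[45,0,0],[45,0,0],[0,0,0],[0,0,0],[0,0,0],[0,0,0]],"rotation":[[0,0,0],[0,0,0],[0,0,0],[0,0,0],[0,0,0],[0,0,0],[0,0,0],[0,0,0]],"claw":[45,45,45,45,45,45,45,45]}'
python3 - <<'E'
from h import *
np.set_printoptions(precision=1,suppress=True)
D={}
for n in("side","top"):
    d=cam(n);D[n]=d;cv2.imwrite(f"pics/{n}9.png",d["frame"][:,:,::-1]);np.savez(f"{n}9.npz",**d)
t=cv2.imread("pics/top9.png");s=cv2.imread("pics/side9.png")
u=np.hstack([t[180:320,350:490],s[160:300,140:280]]);v=np.hstack([t[180:320,220:360],s[200:340,290:430]])
cv2.imwrite("pics/c10.png",cv2.resize(np.vstack([u,v]),(600,600),interpolation=cv2.INTER_CUBIC))
E
```

```text
time: 13.3
tool_pos: [571.8, -42.5, 134.1]
tcp_rot: [180.0, -0.1, -178.3]
ft_force: [1.4, -0.4, 0.5]
finger_gap: 44.7
time: 14.1
tool_pos: [408.8, -47.6, 153.3]
tcp_rot: [-180.0, 0.0, -178.3]
ft_force: [-0.0, 0.1, -0.5]
finger_gap: 44.9
```

View pics/c10.png

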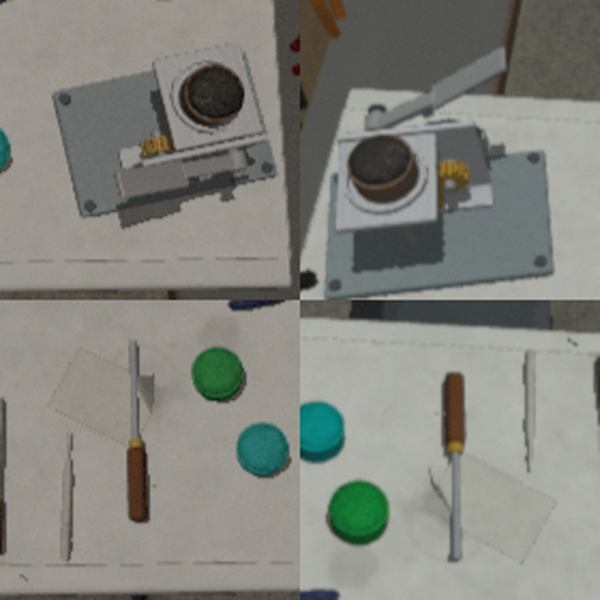

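```bash
python3 - <<'E'
from h import *
np.set_printoptions(precision=1,suppress=True)
t=dict(np.load("top9.npz"));s=dict(np.load("side9.npz"))
k=300/140
T=lambda u,v:ray(t,(350+u/k,180+v/k));S=lambda u,v:ray(s,(140+(u-300)/k,160+v/k))
print("block top",tri([T(212,95),S(383,160)]))
print("tongue end front",tri([T(119,196),S(502,50)]))
T=lambda u,v:ray(t,(220+u/k,180+(v-300)/k));S=lambda u,v:ray(s,(290+(u-300)/k,200+(v-300)/k))
print("rod tip",tri([T(134,342),S(456,559)]),"butt",tri([T(138,520),S(455,375)]))
E
```

```text
block top (array([ 622.7, -368. ,  136.5]), [np.float64(0.00462278048084283), np.float64(0.0046227804809053814)])
tongue end front (array([ 533.5, -279.3,  172.4]), [np.float64(1.6732006868697866), np.float64(1.673200686869687)])
rod tip (array([706.3, -40.4,   5.7]), [np.float64(0.5311997151438568), np.float64(0.5311997151438744)]) butt (array([523.3, -44.6,  11.4]), [np.float64(0.9930355617288221), np.float64(0.9930355617288307)])
```

The block top is 44 mm lower, the tongue end is about 65 mm higher (pawl about 0.5 rad), and the rod is flat on the desk. I'm handing in.

```bash
python3 -c "
from bench import *
print(hand_in())"
```

```text
the job is handed in; nothing more can be done
None
```

I used the release rod to lift the pawl clear, and the platform sank with the pitch block still upright on it. I then laid the rod back flat in its original spot, well clear of the stand. The job was handed in at about 14 s of the 48 s allowed; it reports no verdict.

My last checks, measured from the top and side cameras after the gripper had let go and backed away:

- **Platform:** the top of the block is 44 mm lower than at the start (180 to 136 mm), against a requirement of more than 41 mm. The pictures show the block upright on the platform.
- **Pawl:** the tongue end is about 65 mm higher, which is roughly 0.5 rad, and it stayed there after the rod was withdrawn.
- **Rod:** the measured line slopes down 6 mm over its 183 mm length, about 2 degrees. The same slope was there before I picked it up, and it is within what the cameras can resolve.
- **Contact with the stand:** the wrist force stayed within about 2.5 N in every reading at the stand. No picture showed the gripper or arm touching the stand.

The only disagreement was the triangulated height of the tongue's upper face. It came out at 106 to 110 mm, against about 115 mm worked out from the description. I left extra clearance when going under it.

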